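# Overhang a plywood blank for edge sanding

## Robot

A 6-joint arm with a two-finger parallel gripper is mounted at the origin on the work surface. World frame = base frame: x ahead of the robot, y to its left, z up, the work surface at z = 0. Lengths are in m, angles in rad, forces in N, time in s.
With the tool pointing down it reaches from about 0.325 to 0.775 m from the base axis. Payload 5.5 kg.
Tool frame: the origin (TCP) lies on the centre line of the jaws, within the pads' length; the fingertips stand 8 mm ahead of it and the grasp point (between the pads) lies 11 mm behind it; z points along the fingers, y is the line along which they close (so a half turn about z gives the same grasp; the last joint's range is limited). The gripper opens to 88 mm and grips with 3 to 60 N. Pads are 20 mm wide; open, the fingers measure 115 mm over their backs; the gripper's body (75 mm by 178 mm) begins 61 mm behind the grasp point.
Start: joints at [-1.341, 0.091, 1.231, -0, 1.82, -0.057], TCP at [0.17, -0.576, 0.231] pointing down, gripper open.
Joint ranges: [-2.87, 2.87], [-0.86, 2.18], [0.17, 2.46], [-1.51, 4.65], [0.06, 2.69], [-2.65, 2.65]. Speed limits (rad/s): [2.57, 2.57, 3.01, 3.14, 3.14, 3.14].

## Interface

Orientations are given as a unit quaternion [w, x, y, z].
In Python, from workcell import monitor, optics, ticket gives the robot as it stands. The module is installed in compiled form; this text tells all that it offers.
- The arm moves only by the tool step_arm, never from a script. Its argument "plan" is a list that holds one entry, the list of rows, each a list of 5 numbers: the shift along the tool's x, y, z in mm, then the turn about the tool's z in rad, then the closure, from 0 (fully open) to 1 (shut). In form: [[[tx, ty, tz, turn, hand], ...]]. A call has 1 to 10 rows; each row is the pose to reach, as a shift and turn from the pose commanded when the call began, along the tool's axes at that moment; what a row does not reach only later rows make up. A row lasts 1/8 s, in which the tool goes at most 62.5 mm and 10.7 degrees, less where a joint would pass 70% of its speed; a pose out of reach is approached as far as the arm can. A call with a gripper value outside its range is refused whole. The fingers move at their own pace and stop on an object; "newtons" is the grip in N (left out, the last holds). Time passes only in rows, so rows that repeat a pose let the fingers close. It gives the time, the measured TCP pose, the force, the opening and the grip force at its end, in the units of the state.
- monitor.get_obs(): the state, without advancing time (a new reading comes with each control period).
- optics.capture(name): name is "scene" or "top" or "wrist"; returns the picture (420x560x3 uint8, red, green, blue); there is no depth.
- optics.get_calibration(name): a dict with "camera_matrix" (3x3 intrinsics, pixels), "camera_from_world" (4x4, takes a point from world to camera coordinates). Camera axes: x right, y down, z forward; pixel columns grow to the right and rows downward; lengths in m; the calibration is good to about 2 mm. A picture is of the moment at which its call begins: read the wrist's pose just before it. get_calibration takes no time and is no camera call; for the wrist camera it gives the pose at the moment of the call.
- ticket.hand_in(): hands the job in; it is judged then, once.
The state is a dict: "time_s": time; "joint_positions": joint angles; "dq": joint speeds; "joint_torque": joint torques, N m; "ee_pos": TCP position; "tool_rot": TCP orientation; "wrist_force": force on the tool from outside, world axes, zero at the start; "wrist_torque": the same for the moment, N m; "opening": finger opening in m; "grasp_force": force on a finger pad.
Only numpy, scipy, OpenCV 4.12 (cv2) and the standard library are available. Lean on these libraries where they do the work, as an engineer would, in place of code of your own. Each camera call takes 0.05 s, during which the arm holds its last target. There are 200 camera calls.

## Task

The thin plywood blank on the raised ledge is next to have its end edge sanded: with the fingertips, push it flush against the metal fence and along it towards the cork sanding block, until the blank's red line nearest that end lies right over the end of the ledge and the part beyond the line sticks out. Only push the blank, never lift or tip it, and leave the sanding block, tape measure, wooden ring and glue jar where they are.

Things in the scene. Friction and masses are not known exactly. Their poses are not given: they have to be found in the camera images.
- ledge: Raised dark wooden ledge fixed on the bench: board 170 mm (x) by 300 mm (y), flat top 50 mm above the bench, open ends at y = +150 and -150 mm, near side open. Origin: centre of the underside, at bench height; x points away from the robot, y along it to the left, yaw within 0.3 rad. Aluminium fence along the whole far (+x) side: inner face at x = +67 mm, 18 mm thick, 20 mm higher than the ledge top.
- ledge_end_left (a point): Middle of the ledge's left end (its +y end), at the height of the ledge's top.
- ledge_end_right (a point): Middle of the ledge's right end (its -y end), at the height of the ledge's top.
- blank: Loose pale plywood blank lying flat on the ledge, 110 mm (x) by 160 mm (y), 8 mm thick, about 0.1 kg (varies). Origin: centre of the underside. Red lines cross its top, parallel to x, at y = +40 and -40 mm: each 40 mm in from its end. Starts near the ledge's middle, 10 to 30 mm off the fence, turned up to 0.12 rad from the ledge. Slides under 2 N or less.
- sanding_block: Loose cork sanding block wrapped in a red band of sanding paper, 110 x 62 x 38 mm, on the bench beyond one end of the ledge (left or right): it marks the end to push towards. Origin: centre of the underside. Leave it alone.
- tape_measure: Loose black and yellow tape measure, about 90 x 46 x 62 mm, on the bench beyond the other end of the ledge. Origin: centre of the underside. Leave it alone.
- wood_ring: Loose turned wooden ring, 116 mm across, 24 mm high, lying on the bench beyond the fence. Origin: centre of the underside. Leave it alone.
- glue_jar: Loose glue jar with an orange cap, 64 mm across, 85 mm high, standing on the bench beyond the fence. Origin: centre of the underside. Leave it alone.
Mind the look-alikes: they are no part of the job. Several things have the shape of the blank; the one meant has the colours described above.

How it is judged:
At the end, for the whole second after the job is handed in: The blank lies flat and still on the ledge, along the fence (gap at its middle under 5 mm, turned less than 0.05 rad), with the red line at the sanding-block end within 8 mm of the ledge's end, so that 40 mm (32 to 48) overhangs (((y of sanding_block in the frame of ledge above 0 m and y of blank in the frame of ledge between 0.102 and 0.118 m) or (y of sanding_block in the frame of ledge below 0 m and y of blank in the frame of ledge between -0.118 and -0.102 m)) and x of blank in the frame of ledge above 0.007 m and z of blank in the frame of ledge between 0.047 and 0.053 m and angle between the x axis of blank and the x axis of ledge, either way round below 0.05 rad and linear speed of blank below 0.005 m/s); the robot touches nothing.
It fails at once if the blank is lifted off the ledge (z of blank in the frame of ledge above 0.058 m).
It fails at once if the blank is tipped (angle between blank's own z axis and vertical above 0.12 rad).
It fails at once if the blank falls off the ledge (height (world z) of blank below 0.03 m).
It fails at once if the sanding block, tape measure, wooden ring or glue jar is lifted, or moved by more than 15 mm (distance of any of sanding_block, tape_measure, wood_ring, glue_jar from where it was at the start of the episode above 0.015 m or height (world z) of any of sanding_block, tape_measure, wood_ring, glue_jar above 0.01 m).
It also fails if it takes over 61 s, if anything falls off the work surface, if the arm or the gripper's body presses on something with over 40 N, if the wrist force passes 120 N, or if a joint passes its speed limit or range.

## Working session

There is one attempt and no reset: what is moved stays moved. The work goes in short steps, Python scripts to look and compute and a tool call to move; the robot and the scene stay as the last step left them, time stands still between calls to the robot, and variables do not carry over. Pictures are saved under pics/ and viewed, at most 10 in all, crops included, and the job is handed in when it is done.

Besides the shell and the picture viewer there is one more tool, called after ">>>" as name(argument=value, ...), one argument or row to a line, values as JSON. step_arm: Moves the arm, as the interface text tells. Its arguments: {"type":"object","properties":{"plan":{"type":"array","items":{"type":"array","items":{"type":"array","items":{"type":"number"}}}},"newtons":{"type":"number"}},"required":["plan"]}

```bash
mkdir -p pics; python3 - <<'E'
from workcell import monitor, optics
import cv2, numpy as np
o=monitor.get_obs(); print(o['time_s'],o['ee_pos'],o['tool_rot'],o['opening'])
ims=[]
for n in ("scene","top"):
    im=optics.capture(n)[:,:,::-1]; cv2.imwrite(f'pics/{n}0.png',im)
    c=optics.get_calibration(n); print(n,np.round(c['camera_matrix'],1).tolist(),np.round(c['camera_from_world'],3).tolist())
E
```

```text
0.0 [ 0.16969089 -0.57520821  0.22953066] [-9.55513698e-04  9.89730574e-01  1.42942201e-01 -7.68297707e-05] 0.08754112831215709
scene [[418.8, 0.0, 290.1], [0.0, 418.8, 208.3], [0.0, 0.0, 1.0]] [[-0.457, 0.889, -0.016, 0.215], [0.731, 0.365, -0.577, -0.374], [-0.507, -0.276, -0.817, 1.3], [0.0, 0.0, 0.0, 1.0]]
top [[391.7, 0.0, 278.1], [0.0, 391.7, 212.1], [0.0, 0.0, 1.0]] [[-0.014, -1.0, 0.001, 0.019], [-1.0, 0.014, -0.021, 0.536], [0.021, -0.001, -1.0, 1.044], [0.0, 0.0, 0.0, 1.0]]
```

View pics/scene0.png

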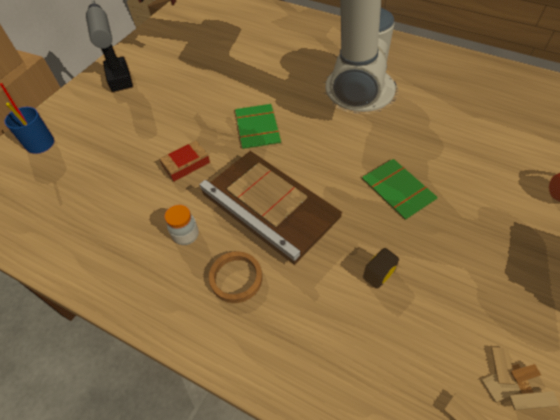

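View pics/top0.png

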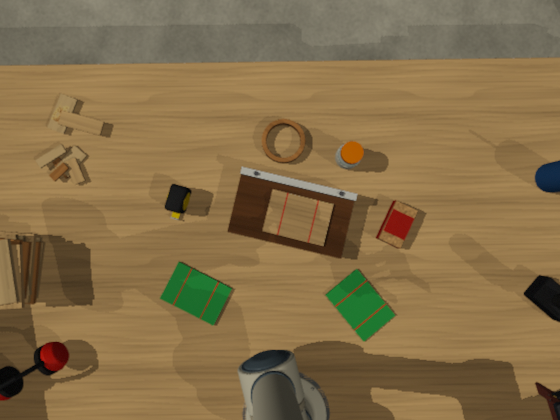

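The scene and top views show the pale blank with two red lines on the ledge, top (298,217) and scene (267,193). The look-alikes are green blanks at top (197,293) and (360,305), which I rule out by colour. The sanding block is at top (398,222), so the push goes to the right (-y) end. The tape measure is at (178,200), the ring at (283,141) and the jar at (350,153).

```bash
cat > h.py <<'E'
import cv2, numpy as np
from workcell import monitor, optics
def cal(n):
    c=optics.get_calibration(n); return np.array(c['camera_matrix']),np.array(c['camera_from_world'])
def ray(n,uv,z):
    K,T=cal(n); R,t=T[:3,:3],T[:3,3]; o=-R.T@t
    d=R.T@np.linalg.inv(K)@np.array([uv[0],uv[1],1.]); return o+d*(z-o[2])/d[2]
def tri(pts):
    A=[]
    for n,uv in pts:
        K,T=cal(n); P=K@T[:3]; A+= [uv[0]*P[2]-P[0],uv[1]*P[2]-P[1]]
    X=np.linalg.svd(np.array(A))[2][-1]; return X[:3]/X[3]
def biggest(m,near):
    n,l,s,c=cv2.connectedComponentsWithStats(m.astype(np.uint8)); 
    i=l[near[1]-6:near[1]+7,near[0]-6:near[0]+7]; i=np.bincount(i[i>0]).argmax()
    return (l==i).astype(np.uint8)
def rect(m):
    c=max(cv2.findContours(m,cv2.RETR_EXTERNAL,cv2.CHAIN_APPROX_NONE)[0],key=cv2.contourArea)
    return c
def quad(m):
    c=cv2.convexHull(rect(m)); 
    for e in np.linspace(2,30,57):
        a=cv2.approxPolyDP(c,e,True)
        if len(a)<=4: return a[:,0]
def blankmask(im,near):  # BGR image
    h=cv2.cvtColor(im,cv2.COLOR_BGR2HSV).astype(int); m=(h[...,2]>120)&(h[...,1]>50)
    m=cv2.morphologyEx(m.astype(np.uint8),cv2.MORPH_CLOSE,np.ones((3,3)))
    return biggest(m,near)
E
python3 - <<'E'
from h import *
out=[]
for n,b,l,box in (("top",(298,217),(252,220),(220,155,150,120)),("scene",(267,193),(315,212),(190,140,160,130))):
    im=cv2.imread(f'pics/{n}0.png'); x,y,w,hh=box
    cr=np.zeros_like(im); cr[y:y+hh,x:x+w]=im[y:y+hh,x:x+w]
    h=cv2.cvtColor(cr,cv2.COLOR_BGR2HSV); print(n,'blank hsv',h[b[1],b[0]+3],'ledge',h[l[1],l[0]])
    bm=blankmask(cr,b); dm=biggest((h[...,2]<110)&(h[...,2]>0),l)
    q=quad(bm); d=quad(dm); print('blank',q.tolist(),'area',bm.sum(),'ledge',d.tolist())
    print('blank z58',[np.round(ray(n,p,.058),3)[:2].tolist() for p in q]); print('ledge z50',[np.round(ray(n,p,.05),3)[:2].tolist() for p in d])
    v=cv2.resize(im[y:y+hh,x:x+w],(0,0),fx=4,fy=4,interpolation=cv2.INTER_CUBIC)
    for qq,col in ((q,(255,0,0)),(d,(0,255,0))): cv2.polylines(v,[((qq-[x,y])*4+2).astype(np.int32)],True,col,1)
    out.append(cv2.resize(v,(400,320)))
cv2.imwrite('pics/crop0.png',np.hstack(out))
E
```

```text
top blank hsv [ 18 128 137] ledge [ 13 188  61]
blank [[332, 204], [322, 245], [263, 230], [273, 189]] area 2668 ledge [[241, 174], [368, 197], [357, 258], [228, 231]]
blank z58 [[0.554, -0.126], [0.45, -0.099], [0.49, 0.05], [0.594, 0.023]]
ledge z50 [[0.634, 0.105], [0.571, -0.22], [0.415, -0.189], [0.488, 0.14]]
scene blank hsv [ 17 137 138] ledge [ 14 167  75]
blank [[257, 164], [306, 196], [276, 225], [227, 188]] area 2497 ledge [[190, 185], [251, 151], [341, 213], [294, 264]]
blank z58 [[0.455, -0.1], [0.49, 0.054], [0.594, 0.029], [0.554, -0.126]]
ledge z50 [[0.581, -0.217], [0.417, -0.14], [0.493, 0.145], [0.66, 0.108]]
```

View pics/crop0.png

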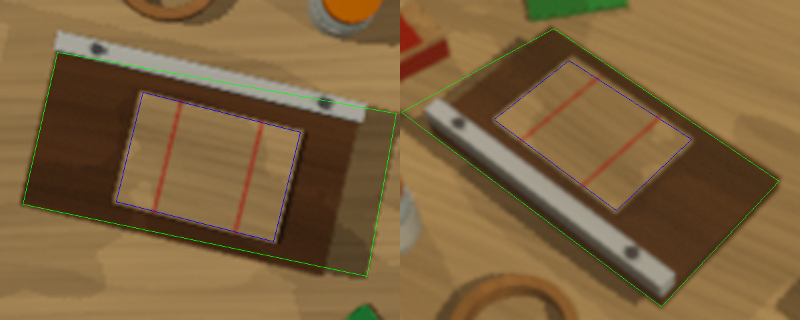

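The crop confirms the pale blank with red lines. Its outline fits in both views, and the two views agree to 5 mm at z=58 mm. The ledge outline took in a shadow at its right end. I'll use the fence for the ledge pose, with the dark mask as a check.

```bash
python3 - <<'E'
from h import *
F={};B={}
for n,near,box,b in (("top",(300,182),(220,155,150,120),(298,217)),("scene",(250,220),(190,140,160,130),(267,193))):
    im=cv2.imread(f'pics/{n}0.png'); x,y,w,hh=box
    cr=np.zeros_like(im); cr[y:y+hh,x:x+w]=im[y:y+hh,x:x+w]
    h=cv2.cvtColor(cr,cv2.COLOR_BGR2HSV)
    m=biggest((h[...,1]<60)&(h[...,2]>120),near)
    c=rect(m)[:,0].astype(float); W=np.array([ray(n,p,.07)[:2] for p in c])*1000
    r=cv2.minAreaRect(W.astype(np.float32)); print(n,'fence',r, 'px',cv2.boxPoints(cv2.minAreaRect(c.astype(np.float32))).round(1).tolist())
    F[n]=quad(m); print(F[n].tolist())
    q=quad(blankmask(cr,b)); B[n]=q
    r=cv2.minAreaRect(np.array([ray(n,p,.058)[:2] for p in rect(blankmask(cr,b))[:,0]],np.float32)*1000); print('blank',r)
    if n=='top':
        d=biggest((h[...,2]<85)&(h[...,2]>0)&(h[...,1]>120),(252,220)); print('ledge dark quad', [np.round(ray(n,p,.05)[:2],3).tolist() for p in quad(d)])
# triangulate blank corners, matched by z58 nearest
for p in B['top']:
    a=ray('top',p,.058); s=min(B['scene'],key=lambda s:np.linalg.norm(ray('scene',s,.058)-a)); print('blank corner',tri([('top',p),('scene',s)]).round(3))
for p in F['top']:
    a=ray('top',p,.07); s=min(F['scene'],key=lambda s:np.linalg.norm(ray('scene',s,.07)-a)); print('fence corner',tri([('top',p),('scene',s)]).round(3))
E
```

```text
top fence ((606.900390625, -41.01019287109375), (300.45709228515625, 18.808820724487305), 75.89263916015625) px [[239.60000610351562, 173.10000610351562], [241.3000030517578, 165.8000030517578], [357.3999938964844, 193.1999969482422], [355.70001220703125, 200.5]]
[[241, 167], [356, 193], [356, 199], [240, 172]]
blank ((521.1780395507812, -38.30329132080078), (159.7067108154297, 109.892822265625), 75.44506072998047)
ledge dark quad [[0.632, 0.105], [0.561, -0.184], [0.415, -0.187], [0.488, 0.14]]
scene fence ((608.3644409179688, -36.37422180175781), (304.0075378417969, 19.77549934387207), 75.67124938964844) px [[199.6999969482422, 184.39999389648438], [204.89999389648438, 177.6999969482422], [300.6000061035156, 251.60000610351562], [295.3999938964844, 258.29998779296875]]
[[200, 184], [210, 183], [296, 248], [295, 258]]
blank ((522.59130859375, -34.91932678222656), (162.85081481933594, 110.43474578857422), 75.19058990478516)
blank corner [ 0.554 -0.126  0.058]
blank corner [ 0.45  -0.101  0.052]
blank corner [0.489 0.052 0.055]
blank corner [0.593 0.026 0.054]
fence corner [0.651 0.105 0.059]
fence corner [ 0.58  -0.185  0.07 ]
fence corner [ 0.568 -0.192  0.053]
fence corner [0.637 0.103 0.079]
```

The ledge and fence run at yaw about -0.245. The fence measures 300 x 18.8 mm and the blank 160 x 110 mm, and the triangulated heights (about 55 and 65 mm) agree with the text. Next I work out the moves.

```bash
cat > nav.py <<'E'
from h import *
from scipy.spatial.transform import Rotation as Ro
YAW=-0.245; EX=np.array([np.cos(YAW),np.sin(YAW)]); EY=np.array([-EX[1],EX[0]])
O=np.array([.6075,-.0395])-.076*EX
def toL(p): d=np.asarray(p)[:2]-O; return np.array([d@EX,d@EY])*1000
def go(lx,ly,z,yaw=YAW):
    o=monitor.get_obs(); R=Ro.from_quat(np.roll(o['tool_rot'],-1)).as_matrix()
    w=np.array([*(O+(lx*EX+ly*EY)/1000),z/1000]); s=R.T@(w-o['ee_pos'])*1000
    cur=np.arctan2(R[1,0],R[0,0]); print('shift',s.round(1),'turn',round((cur-yaw+np.pi)%(2*np.pi)-np.pi,3),'world',w.round(3))
def st():
    o=monitor.get_obs(); print(round(o['time_s'],2),'L',toL(o['ee_pos']).round(1),'z',round(o['ee_pos'][2]*1000,1),'F',np.round(o['wrist_force'],2),'q',np.round(o['joint_positions'],2))
E
python3 -c "
from nav import *
st(); print('blank',toL([.5219,-.0366])); go(-105,-18,200)"
```

```text
0.1 L [-218.8 -626. ] z 229.6 F [ 0.69  0.04 -0.34] q [-1.34  0.09  1.23 -0.    1.82 -0.06]
blank [ -7.74716836 -17.94942316]
shift [ 406.4 -466.2   30.5] turn 0.532 world [ 0.428 -0.013  0.2  ]
```

>>> step_arm(
  plan=[
    [[50, -58, 3, 0.06, 0], [100, -116, 6, 0.12, 0], [150, -172, 10, 0.18, 0], [200, -230, 14, 0.24, 0], [250, -287, 18, 0.3, 0], [300, -344, 22, 0.36, 0], [350, -402, 26, 0.45, 0], [406, -466, 30, 0.532, 0], [406, -466, 30, 0.532, 0], [406, -466, 30, 0.532, 0]],
  ],
)

```text
time_s: 1.35
ee_pos: [0.4276, -0.0115, 0.2003]
tool_rot: [0.0, 0.993, -0.122, 0.0]
wrist_force: [0.2, -1.2, 0.2]
opening: 0.0877
grasp_force: 0.0
```

```bash
python3 -c "
from nav import *
st(); go(-105,-18,61)
cv2.imwrite('pics/wrist1.png',optics.capture('wrist')[:,:,::-1])"
```

```text
1.35 L [-105.3  -16.4] z 200.3 F [ 0.24 -1.22  0.16] q [-0.11 -0.38  1.71 -0.    1.81  1.71]
shift [  0.3   1.6 139.3] turn 0.001 world [ 0.428 -0.013  0.061]
```

View pics/wrist1.png

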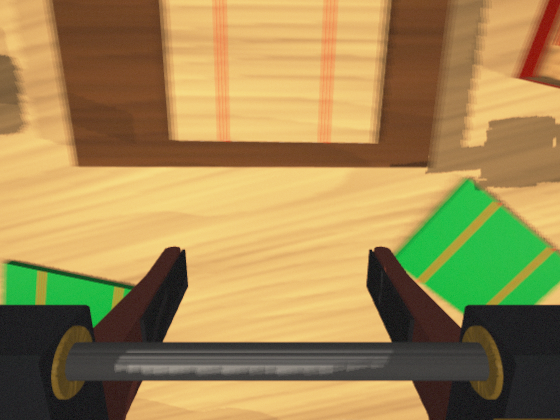

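The wrist view shows the open fingers centred on the blank, with its near edge at row 142 and the ledge's near edge at row 165. The fingers are clear of the ledge, so I go down to pushing height.

>>> step_arm(
  plan=[
    [[0, 1, 60, 0, 0], [0, 1, 115, 0, 0], [0, 1, 139, 0, 0], [0, 1, 139, 0, 0], [0, 1, 139, 0, 0]],
  ],
)

```text
time_s: 2.02
ee_pos: [0.4277, -0.0149, 0.063]
tool_rot: [-0.0, 0.992, -0.122, 0.001]
wrist_force: [0.3, 0.7, -0.6]
opening: 0.0879
grasp_force: 0.0
```

```bash
python3 -c "
from nav import *
st(); go(-64,-18,61)"
```

```text
2.02 L [-104.4  -19.7] z 63.0 F [ 0.29  0.68 -0.58] q [-0.11 -0.36  1.94 -0.    1.56  1.7 ]
shift [40.4 -1.8  2.1] turn -0.0 world [ 0.467 -0.023  0.061]
```

```bash
cat >> nav.py <<'E'
def avg(k=6):
    P=[];Fs=[]
    for _ in range(k):
        optics.capture('wrist'); o=monitor.get_obs(); P.append(o['ee_pos']); Fs.append(o['wrist_force'])
    P=np.array(P); m=P.mean(0); print(round(o['time_s'],2),'avg L',toL(m).round(1),'z',round(m[2]*1000,1),'sd',(P.std(0)*1000).round(1),'F',np.mean(Fs,0).round(2))
E
python3 -c "
from nav import *
avg()"
```

```text
2.33 avg L [-104.2  -19.6] z 63.2 sd [0.2 0.1 0.3] F [ 0.12 -0.09  0.22]
```

>>> step_arm(
  plan=[
    [[0, -1, 2.5, 0, 0], [15, -1, 2.5, 0, 0], [25, -1, 2.5, 0, 0], [30, -1, 2.5, 0, 0], [34, -1, 2.5, 0, 0], [38, -1, 2.5, 0, 0], [42, -1, 2.5, 0, 0], [45, -1, 2.5, 0, 0], [45, -1, 2.5, 0, 0]],
  ],
)

```text
time_s: 3.45
ee_pos: [0.4712, -0.0247, 0.0592]
tool_rot: [0.0, 0.992, -0.122, 0.0]
wrist_force: [0.3, -0.2, 0.7]
opening: 0.0876
grasp_force: 0.0
```

```bash
python3 - <<'E'
from nav import *
avg(4); im=optics.capture('scene')[:,:,::-1]; cv2.imwrite('pics/scene2.png',cv2.resize(im[110:290,160:400],(0,0),fx=3,fy=3,interpolation=cv2.INTER_CUBIC))
E
```

```text
3.65 avg L [-60.  -18.7] z 59.2 sd [0. 0. 0.] F [ 0.11 -0.01  0.25]
```

View pics/scene2.png

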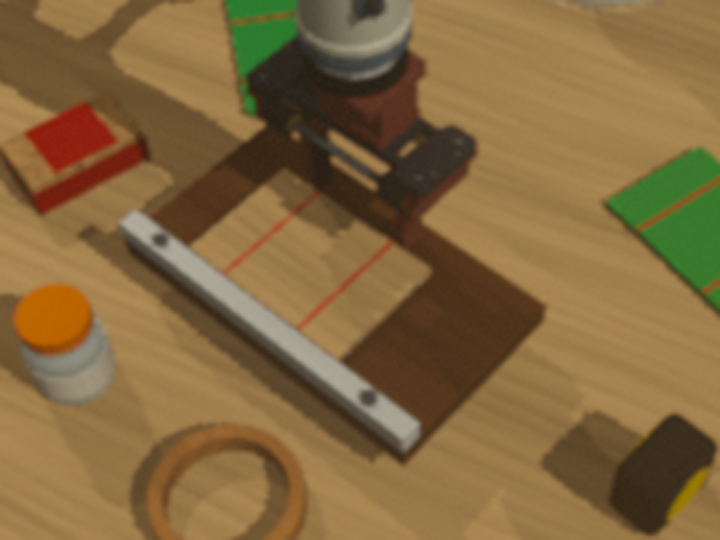

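The scene view shows the blank pushed squarely, with its fence edge nearly against the fence (gap hidden by the fence). I keep pushing slowly and watch the force.

>>> step_arm(
  plan=[
    [[2, 0, -1, 0, 0], [4, 0, -1, 0, 0], [5, 0, -1, 0, 0], [6, 0, -1, 0, 0], [6, 0, -1, 0, 0]],
  ],
)

```text
time_s: 4.32
ee_pos: [0.4769, -0.0261, 0.0601]
tool_rot: [-0.0, 0.992, -0.122, 0.0]
wrist_force: [0.0, -0.2, 0.4]
opening: 0.0875
grasp_force: 0.1
```

>>> step_arm(
  plan=[
    [[1, 0, 0, 0, 0], [1, 0, 0, 0, 0]],
  ],
)

```text
time_s: 4.58
ee_pos: [0.4772, -0.0261, 0.0601]
tool_rot: [-0.0, 0.992, -0.122, -0.001]
wrist_force: [-5.2, 0.7, 2.4]
opening: 0.0876
grasp_force: 2.6
```

>>> step_arm(
  plan=[
    [[1, 0, 0, 0, 0], [1, 0, 0, 0, 0]],
  ],
)

```text
time_s: 4.82
ee_pos: [0.4773, -0.0261, 0.0601]
tool_rot: [-0.0, 0.992, -0.122, -0.002]
wrist_force: [-8.7, 1.7, 6.2]
opening: 0.0875
grasp_force: 4.7
```

The blank is flush against the fence: contact force rose at ledge x of about -54 mm, against -53 predicted. Next I back off, rise, turn and go to the left end of the blank.

>>> step_arm(
  plan=[
    [[-12, 0, 0, 0, 0], [-25, 0, 0, 0, 0], [-25, 0, -50, 0, 0], [-10, -30, -70, -0.18, 0.2], [10, -60, -70, -0.36, 0.4], [30, -90, -70, -0.54, 0.55], [50, -115, -70, -0.72, 0.55], [65, -115, -70, -0.9, 0.55], [65, -115, -70, -1.08, 0.55], [65, -115, -70, -1.26, 0.55]],
  ],
)

```text
time_s: 6.08
ee_pos: [0.5699, 0.0692, 0.1299]
tool_rot: [0.0, 0.873, 0.489, 0.0]
wrist_force: [0.4, -0.2, -1.1]
opening: 0.0395
grasp_force: 0.0
```

>>> step_arm(
  plan=[
    [[0, 0, 0, -0.15, 0.55], [0, 0, 0, -0.31, 0.55], [0, 0, 0, -0.31, 0.55], [0, 0, 0, -0.31, 0.55]],
  ],
)

```text
time_s: 6.58
ee_pos: [0.5697, 0.0692, 0.1302]
tool_rot: [0.0, 0.789, 0.614, 0.0]
wrist_force: [-0.5, 0.3, -0.2]
opening: 0.0396
grasp_force: 0.0
```

```bash
python3 - <<'E'
from nav import *
avg(4); print(monitor.get_obs()['opening']); go(12,95,61,YAW+np.pi/2)
im=optics.capture('top')[:,:,::-1]; cv2.imwrite('pics/top2.png',cv2.resize(im[140:290,200:400],(0,0),fx=3.5,fy=3.5,interpolation=cv2.INTER_CUBIC))
E
```

```text
6.78 avg L [13.  96.3] z 130.1 sd [0. 0. 0.] F [-0.11  0.36  0.19]
0.039411204732206516
shift [-1.3 -1.  69.1] turn -0.002 world [0.568 0.068 0.061]
```

View pics/top2.png

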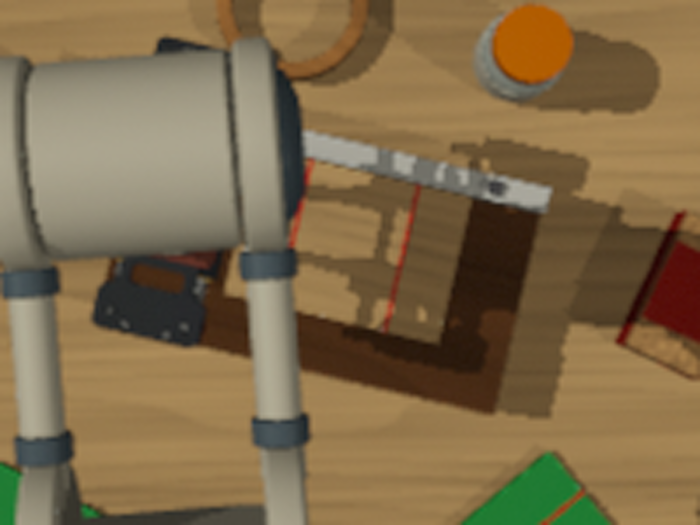

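The top view shows the blank flush along the fence, with its right end at about (458,265) in the crop. The fingers are past its left end, so I go down and push along.

>>> step_arm(
  plan=[
    [[0, 0, 40, 0, 0.55], [0, 0, 66, 0, 0.55], [0, 0, 69, 0, 0.55], [0, 0, 69, 0, 0.55], [0, 0, 69, 0, 0.55], [-8, 0, 69, 0, 0.55], [-14, 0, 69, 0, 0.55], [-20, 0, 69, 0, 0.55], [-26, 0, 69, 0, 0.55], [-32, 0, 69, 0, 0.55]],
  ],
)

```text
time_s: 8.07
ee_pos: [0.5619, 0.0379, 0.0613]
tool_rot: [-0.0, 0.789, 0.615, 0.0]
wrist_force: [0.6, 1.1, 0.9]
opening: 0.0395
grasp_force: 0.5
```

>>> step_arm(
  plan=[
    [[-6, 0, 0, 0, 0.55], [-12, 0, 0, 0, 0.55], [-18, 0, 0, 0, 0.55], [-24, 0, 0, 0, 0.55], [-30, 0, 0, 0, 0.55], [-36, 0, 0, 0, 0.55], [-42, 0, 0, 0, 0.55], [-46, 0, 0, 0, 0.55], [-50, 0, 0, 0, 0.55], [-50, 0, 0, 0, 0.55]],
  ],
)

```text
time_s: 9.32
ee_pos: [0.5496, -0.0108, 0.061]
tool_rot: [0.0, 0.789, 0.615, -0.0]
wrist_force: [0.8, -0.6, -0.4]
opening: 0.0393
grasp_force: 0.0
```

```bash
python3 - <<'E'
from nav import *
avg(4); im=optics.capture('scene')[:,:,::-1]; cv2.imwrite('pics/s3raw.png',im); cv2.imwrite('pics/scene3.png',cv2.resize(im[120:280,150:360],(0,0),fx=3.7,fy=3.7,interpolation=cv2.INTER_CUBIC))
E
```

```text
9.53 avg L [12.7 14.1] z 60.9 sd [0.  0.1 0. ] F [-0.27 -0.31 -0.24]
```

View pics/scene3.png

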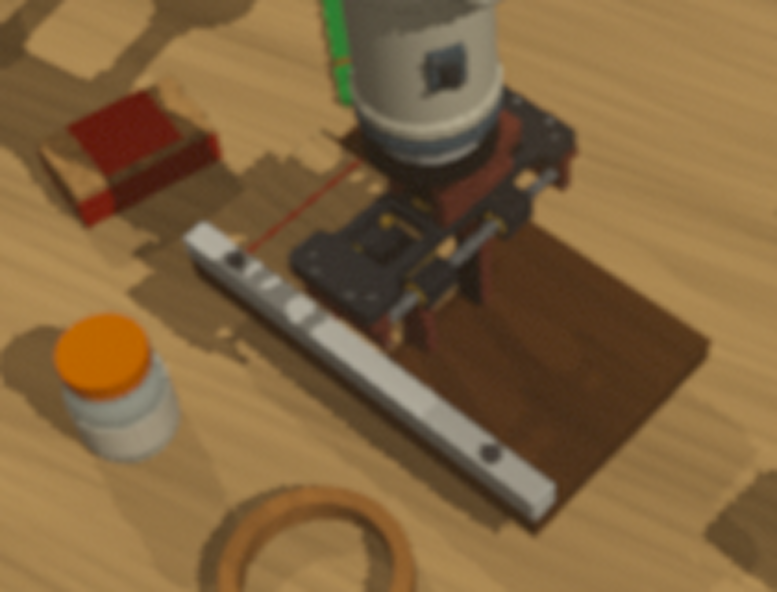

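The scene view shows the blank sliding along the fence, with the leading red line from (250,248) to (358,160) in the crop, still short of the ledge end. I go on to a few mm before the goal, then back off to measure.

>>> step_arm(
  plan=[
    [[-6, 0, 0, 0, 0.55], [-12, 0, 0, 0, 0.55], [-18, 0, 0, 0, 0.55], [-24, 0, 0, 0, 0.55], [-28, 0, 0, 0, 0.55], [-30, 0, 0, 0, 0.55], [-30, 0, 0, 0, 0.55]],
  ],
)

```text
time_s: 10.45
ee_pos: [0.5425, -0.0396, 0.0612]
tool_rot: [0.0, 0.789, 0.615, -0.0]
wrist_force: [-0.6, 0.0, -0.1]
opening: 0.0394
grasp_force: 0.0
```

```bash
python3 -c "
from nav import *
avg(3)"
```

```text
10.6 avg L [ 12.9 -15.7] z 61.2 sd [0.  0.1 0. ] F [ 0.22 -0.01  0.63]
```

>>> step_arm(
  plan=[
    [[20, 0, 0, 0, 0.55], [40, 0, -20, 0, 0.55], [80, 0, -70, 0, 0.55], [140, 0, -100, 0, 0.55], [200, 0, -120, 0, 0.55], [250, 0, -120, 0, 0.55], [250, 0, -120, 0, 0.55]],
  ],
)

```text
time_s: 11.48
ee_pos: [0.6031, 0.2086, 0.1822]
tool_rot: [-0.0, 0.787, 0.618, 0.001]
wrist_force: [0.9, -1.2, -0.1]
opening: 0.0393
grasp_force: 0.0
```

```bash
python3 - <<'E'
from nav import *
st(); t=optics.capture('top')[:,:,::-1]; s=optics.capture('scene')[:,:,::-1]
cv2.imwrite('pics/t4raw.png',t); cv2.imwrite('pics/s4raw.png',s)
f=lambda i:cv2.resize(i,(400,380),interpolation=cv2.INTER_CUBIC)
cv2.imwrite('pics/both4.png',np.hstack([f(t[150:290,260:407]),f(s[130:270,170:317])]))
E
```

```text
11.47 L [ 11.6 239.7] z 182.2 F [ 0.92 -1.2  -0.09] q [0.28 0.19 1.21 0.   1.74 0.52]
```

View pics/both4.png

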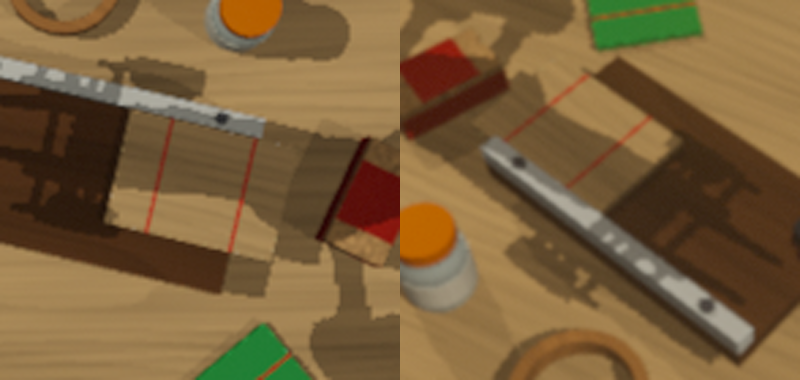

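The picture shows the leading red line from (256,140) to (230,253) in the left crop, just short of the ledge end, and the trailing end free of the gripper. I now put numbers on it.

```bash
python3 - <<'E'
from nav import *
for n,f,box in (('top','t4raw',(300,185,60,65)),('scene','s4raw',(205,155,65,50))):
    im=cv2.imread(f'pics/{f}.png'); h=cv2.cvtColor(im,cv2.COLOR_BGR2HSV).astype(int); x,y,w,hh=box
    m=((h[...,0]<9)|(h[...,0]>172))&(h[...,1]>150)&(h[...,2]>60); k=np.zeros_like(m); k[y:y+hh,x:x+w]=1; m&=k
    N,l,s,c=cv2.connectedComponentsWithStats(m.astype(np.uint8),connectivity=8)
    for i in range(1,N):
        if s[i,4]<15: continue
        p=np.argwhere(l==i)[:,::-1]; L=np.array([toL(ray(n,q,.058)) for q in p])
        a=np.polyfit(L[:,0],L[:,1],1); print(n,'line n',s[i,4],'x',L[:,0].min().round(1),L[:,0].max().round(1),'y at x=12:',np.polyval(a,12).round(1),'slope',a[0].round(3))
# ledge end: near corner and fence end, top view
print('ledge near-right corner', toL(ray('top',(260+222*147/400,150+292*140/380),.05)).round(1),'fence far end', toL(ray('top',(260+264*147/400,150+120*140/380),.07)).round(1), toL(ray('scene',(170+483*0+ (487-400)*147/400,130+142*140/380),.07)).round(1))
E
```

```text
top line n 31 x -3.7 64.4 y at x=12: -68.9 slope 0.001
top line n 36 x -11.0 65.1 y at x=12: -149.0 slope 0.0
scene line n 19 x 10.1 25.4 y at x=12: -205.8 slope 0.765
ledge near-right corner [ -82.7 -153.3] fence far end [  82.4 -151.6] [  77.3 -147.6]
```

The top view puts the line 1–3 mm short of the end and finger contact says about 4 mm, with slope 0. I'll go back the same way and add 3 mm.

>>> step_arm(
  plan=[
    [[-50, 0, 0, 0, 0.55], [-110, 0, 20, 0, 0.55], [-170, 0, 50, 0, 0.55], [-210, 0, 100, 0, 0.55], [-225, 0, 120, 0, 0.55], [-238, 0, 120, 0, 0.55], [-246, 0, 120, 0, 0.55], [-250, 0, 120, 0, 0.55], [-252, 0, 120, 0, 0.55], [-253, 0, 120, 0, 0.55]],
  ],
)

```text
time_s: 12.82
ee_pos: [0.542, -0.0418, 0.0615]
tool_rot: [0.0, 0.788, 0.615, 0.0]
wrist_force: [0.8, 0.8, 1.3]
opening: 0.0396
grasp_force: 0.7
```

>>> step_arm(
  plan=[
    [[0, 0, 0, 0, 0.55], [0, 0, 0, 0, 0.55]],
  ],
)

```text
time_s: 13.08
ee_pos: [0.5418, -0.042, 0.0612]
tool_rot: [0.0, 0.788, 0.615, 0.0]
wrist_force: [0.6, 0.7, 0.5]
opening: 0.0395
grasp_force: 0.6
```

```bash
python3 -c "
from nav import *
avg(3)"
```

```text
13.22 avg L [ 12.9 -18.5] z 61.1 sd [0. 0. 0.] F [0.26 1.08 1.06]
```

>>> step_arm(
  plan=[
    [[20, 0, 0, 0, 0.55], [40, 0, -20, 0, 0.55], [80, 0, -70, 0, 0.55], [140, 0, -100, 0, 0.55], [200, 0, -120, 0, 0.55], [250, 0, -120, 0, 0.55], [250, 0, -120, 0, 0.55]],
  ],
)

```text
time_s: 14.1
ee_pos: [0.6024, 0.2055, 0.1821]
tool_rot: [-0.0, 0.787, 0.617, 0.001]
wrist_force: [0.0, -0.2, 0.3]
opening: 0.0395
grasp_force: 0.0
```

```bash
python3 - <<'E'
from nav import *
st(); im=optics.capture('top')[:,:,::-1].copy(); h=cv2.cvtColor(im,cv2.COLOR_BGR2HSV).astype(int)
m=((h[...,0]<9)|(h[...,0]>172))&(h[...,1]>150)&(h[...,2]>60); k=np.zeros_like(m); k[185:250,300:360]=1; m&=k
N,l,s,c=cv2.connectedComponentsWithStats(m.astype(np.uint8),connectivity=8)
for i in range(1,N):
    if s[i,4]<15: continue
    L=np.array([toL(ray('top',q,.058)) for q in np.argwhere(l==i)[:,::-1]]); a=np.polyfit(L[:,0],L[:,1],1); print('x',L[:,0].min().round(1),L[:,0].max().round(1),np.polyval(a,12).round(1),a[0].round(3))
cv2.imwrite('pics/top5.png',cv2.resize(im[150:290,260:407],(600,571),interpolation=cv2.INTER_CUBIC))
E
```

```text
14.1 L [ 11.6 236.4] z 182.1 F [ 0.01 -0.22  0.31] q [0.27 0.18 1.21 0.   1.74 0.51]
x -3.1 65.0 -71.5 0.003
x -10.4 65.1 -151.3 0.003
```

View pics/top5.png

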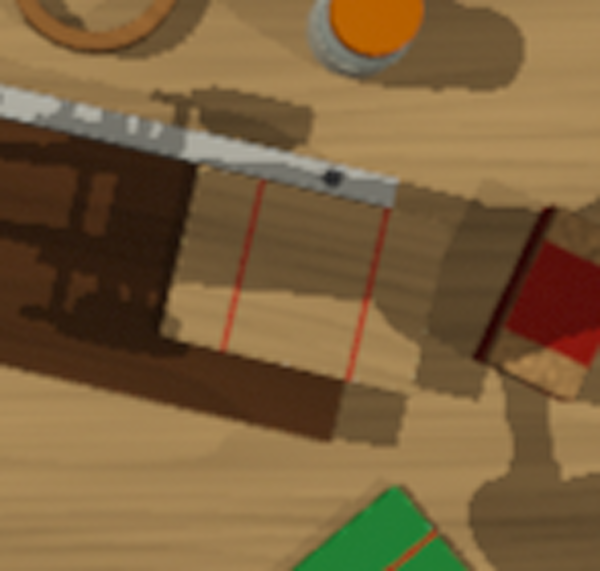

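The red line, from (388,210) to (347,380), now meets the ledge end at the edge (near corner at (333,440)). The blank is flush with the fence and the arm is clear, so I hand in.

```bash
python3 -c "
from workcell import ticket
print(ticket.hand_in())"
```

```text
the job is handed in; nothing more can be done
None
```

The blank is flush against the fence, its red line within about 2 mm of the ledge's right end (the sanding-block end) by the top camera, the other objects were left alone, and the job is handed in (no verdict was returned).

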